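# Push the finished bearing block through the gate into the chute

### The job

The finished bearing block has to go down the chute. Without gripping or lifting it, slide it along the deck until it is pressed home against the black rubber stop, then push it straight through the gap in the yellow kerb so that it drops over the edge and comes to rest in the blue trough; ease it along, never pushing harder than 20 newtons, and leave the other things on the bench alone.

Things in the scene. Friction and masses are not known exactly. Their poses are not given: they have to be found in the camera images.
- station: Unloading station, fixed on the bench, 200 x 220 mm. Origin on the bench top below the middle of the drop edge, z up. Aluminium deck, top 90 mm up, x = 0 (drop edge) to +85, y = -110 to +110 mm, no wall at x = +85 or the y ends. Kerb, gap and stop form one gate, clamped by hand: the gap's middle lies anywhere from y = +5 to +45 mm in this frame. That is not measured; feel or see it.
- deck_edge (a point): Middle of the drop edge on the deck's top, 90 mm above the bench (axes as the station). Along the edge stands a yellow kerb, x = -7 to 0, 18 mm above the deck, closing it but for one gap 53 mm wide with short flared cheeks beyond.
- stop_line (a point): Station frame (45, 0, 90 mm): a point on the deck, not the stop itself. The stop is a black rubber pad facing -y across the deck, x = 23 to 67 mm, to 21 mm above the deck, beyond the gap (+y). Pad face at rest: 22 mm past the gap's middle, so a block square against it is centred on the gap. Dark steel bar 52 mm past the gap's middle, 24 mm high, its clamp knob to 34 mm.
- stop_post (a point): Station frame (45, 110, 90 mm): end of the deck on the stop's side. The pad is sprung along +y: it starts to yield at about 2 N, then 0.7 N per mm, and is solid after 12 mm. If the pusher backs off slowly, the pad brings the block back to the resting place. Any rule that names buffer_c0 means this pad.
- trough (a point): Middle of the blue trough's floor, 4 mm above the bench, station frame x = -77 mm. A 60 degree steel slide drops from the deck edge into it. Trough inside x = -40 to -109, y = -105 to +105 mm; rim 45 mm above the bench.
- bearing_block: Loose aluminium bearing block, 34 (x) x 44 (y) x 24 mm high, about 110 g, with a brass bush of 22 mm diameter standing 4 mm above its top. Origin at the centre of its underside, z up. It starts on the deck, x = 40 to 50 mm in the station's frame, on the -y side of the stop and not touching it, its own axes within about 9 degrees of the station's.
- block_centre (a point): Centre of the bearing block's aluminium body, 12 mm above its underside.
- pot: Bystander: round wooden-coloured parts pot with a dark lid, 42 mm diameter, 20 mm high. Origin under its centre.
- valve: Bystander: small black waisted plastic knob, 26 mm diameter, 32 mm high. Origin under its centre.
- screwdriver: Bystander: thin steel screwdriver with a red ring, 101 mm long along its y axis, 8 mm thick. Origin under its middle.
Not all that is in view belongs to the job. Leave any red look-alike of the bearing_block alone.

How it is judged:
By the outcome, as a careful person would: the job done as asked, in the order asked, and still so for the second after the job is handed in, with the robot touching nothing.
It also fails if it takes over 58 s, if anything falls off the work surface, if the arm or the gripper's body presses on something with over 40 N, if the wrist force passes 120 N, or if a joint passes its speed limit or range.

### The arm

A 6-joint arm with a two-finger parallel gripper is mounted at the origin on a cart in front of the work surface, level with it; the furniture and walls round the work are solid. World frame = base frame: x ahead of the robot, y to its left, z up, the work surface at z = 0. Lengths are in mm, angles in rad, forces in N, time in s.
With the tool pointing down it reaches from about 300 to 775 mm from the base axis. Payload 14.6 kg.
Tool frame: the origin (TCP) lies at the centre of the arm's flange, where the gripper is bolted on; the fingertips stand 199 mm ahead of it and the grasp point (between the pads) lies 180 mm ahead of it; z points along the fingers, y is the line along which they close (so a half turn about z gives the same grasp; the last joint's range is limited). The gripper opens to 94 mm and grips with 3 to 60 N. Pads are 16 mm wide; open, the fingers measure 119 mm over their backs; the gripper's body (75 mm by 177 mm) begins 78 mm behind the grasp point.
Start: joints at [1.111, 0.3, 1.521, -0, 1.321, -0.067], TCP at [210.524, 508.105, 404.646] pointing down, gripper open.
Joint ranges: [-3.03, 3.03], [-0.79, 2.21], [0.23, 2.52], [-1.04, 4.18], [0, 3.07], [-2.55, 2.55]. Speed limits (rad/s): [2.22, 2.22, 2.57, 3.14, 3.14, 3.14].

### API

Orientations are given as [roll, pitch, yaw] about the fixed x, y, z axes, in that order (R = Rz(yaw) Ry(pitch) Rx(roll)).
In Python, from cell import manip, optics, workorder gives the robot as it stands.
- The arm moves only by the tool step_arm, never from a script. Its argument "increments" is a list that holds one entry, the list of rows, each a list of 7 numbers: the turn, a rotation vector about the tool's x, y, z as a fraction of full scale, then the shift along the tool's x, y, z as a fraction of full scale, then the closure, from -1 (fully open) to 1 (shut). In form: [[[wx, wy, wz, tx, ty, tz, fingers], ...]]. A call has 1 to 5 rows; each row shifts and turns the commanded pose from where the row before left it, along the tool's axes as they then stand; what a row does not reach is not made up. Full scale, the value 1, is 40 mm for a shift and 45 degrees for a turn. A row lasts 1/10 s, in which the tool goes at most 50 mm and 8.59 degrees, less where a joint would pass 70% of its speed; a pose out of reach is approached as far as the arm can. A call with a number of a shift or a turn outside -1 to 1 is refused whole. A call with a gripper value outside its range is refused whole. The fingers move at their own pace and stop on an object; "newtons" is the grip in N (left out, the last holds). Time passes only in rows, so rows that do not move let the fingers close. It gives the time, the measured TCP pose, the force, the opening and the grip force at its end, in the units of the state.
- manip.read_state(): the state, without advancing time (a new reading comes with each control period).
- optics.camera(name): name is "scene" or "top" or "wrist"; returns a dict with "frame" (384x512x3 uint8, red, green, blue), "range_z" (384x512 float32, mm along the optical axis (not along the pixel's ray), 0 where there is no reading), "mtx" (3x3 intrinsics, pixels), "distortion" ([k1, k2, p1, p2, k3] as OpenCV has them; the pictures are not rectified), "cam_to_world" (4x4, takes a point from camera to world coordinates). Camera axes: x right, y down, z forward; pixel columns grow to the right and rows downward; lengths in mm; the calibration is good to about 2 mm. A picture is of the moment at which its call begins.
- workorder.sign_off(): hands the job in; it is judged then, once.
The state is a dict: "clock": time; "joints": joint angles; "qd": joint speeds; "effort": joint torques, N m; "eef_pos": TCP position; "eef_rot": TCP orientation; "wrist_force": force on the tool from outside, world axes, zero at the start; "moment": the same for the moment, N m; "finger_gap": finger opening in mm; "finger_force": force on a finger pad.
Only numpy, scipy, OpenCV 4.12 (cv2) and the standard library are available. Lean on these libraries where they do the work, as an engineer would, in place of code of your own. Each camera call takes 0.05 s, during which the arm holds its last target. There are 200 camera calls.

## Working session

There is one attempt and no reset: what is moved stays moved. The work goes in short steps, Python scripts to look and compute and a tool call to move; the robot and the scene stay as the last step left them, time stands still between calls to the robot, and variables do not carry over. Pictures are saved under pics/ and viewed, at most 10 in all, crops included, and the job is handed in when it is done.

Besides the shell and the picture viewer there is one more tool, called by a JSON object that holds its "method" and its "body", one argument or row to a line. step_arm: Moves the arm, as the interface text tells. Its arguments: {"type":"object","properties":{"increments":{"type":"array","items":{"type":"array","items":{"type":"array","items":{"type":"number"}}}},"newtons":{"type":"number"}},"required":["increments"]}

```bash
ls; mkdir -p pics; python3 - <<'E'
from cell import manip, optics, workorder
import cv2,numpy as np
print(manip.read_state())
ims=[]
for n in("scene","top"):
    c=optics.camera(n); np.savez(f"pics/{n}0.npz",**c); ims.append(c["frame"])
    print(n,c["mtx"].round(1).tolist(),np.round(c["distortion"],3),c["cam_to_world"].round(3).tolist())
    cv2.imwrite(f"pics/{n}0.png",c["frame"][...,::-1])
E
```

```text
pics
{'clock': 0.0, 'joints': array([ 1.11142933e+00,  3.00465294e-01,  1.52159932e+00, -2.13742984e-05,
        1.32069683e+00, -6.65791406e-02]), 'qd': array([-6.05445093e-04, -1.19983395e-03,  3.17148185e-04, -1.76260833e-03,
       -1.43807955e-05,  7.62725652e-04]), 'effort': array([-9.87253079e-04, -5.31811702e+01, -3.52736807e+01,  7.07417889e-02,
        2.43889284e-02, -8.96769575e-05]), 'eef_pos': array([210.49773217, 508.08390409, 404.08166558]), 'eef_rot': array([-3.14042508e+00, -5.71020276e-05,  2.74881006e+00]), 'wrist_force': array([0.43659286, 0.02062828, 0.03007296]), 'moment': array([-0.00150021,  0.03074505,  0.01817696]), 'finger_force': 0.0, 'finger_gap': 93.85391610668368}
scene [[375.5, 0.0, 257.2], [0.0, 375.5, 192.9], [0.0, 0.0, 1.0]] [-0.016  0.     0.     0.     0.   ] [[-0.881, -0.353, 0.313, 189.794], [-0.472, 0.673, -0.569, 374.608], [-0.01, -0.65, -0.76, 830.821], [0.0, 0.0, 0.0, 1.0]]
top [[426.4, 0.0, 254.8], [0.0, 426.4, 187.4], [0.0, 0.0, 1.0]] [-0.075  0.     0.     0.     0.   ] [[-0.012, -0.986, 0.165, 365.344], [-1.0, 0.013, 0.006, -180.693], [-0.008, -0.165, -0.986, 979.284], [0.0, 0.0, 0.0, 1.0]]
```

View pics/scene0.png

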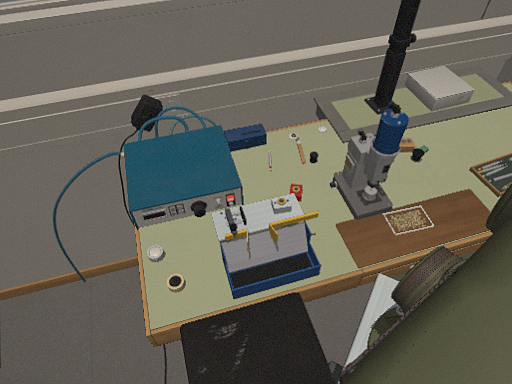

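View pics/top0.png

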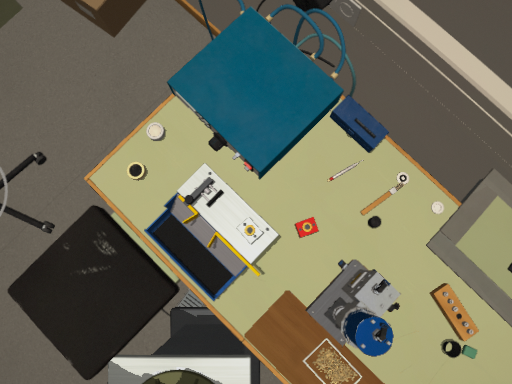

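The top view shows the station at about (215,225). The silver block with the brass bush is at (250,231) on the white deck, and the black stop is near (213,195). The red look-alike is on the bench at (307,227). Other round brass-like things are the pot at (136,171) and a ring at (402,178). I choose (250,231), because it is the only silver body with a bush on the deck. I'll check it in a close crop.

```bash
cat > h.py <<'E'
import numpy as np,cv2
def load(n): return dict(np.load(f"pics/{n}.npz"))
def ray(c,uv,z):
    uv=np.array(uv,float).reshape(-1,1,2)
    p=cv2.undistortPoints(uv,c["mtx"],c["distortion"]).reshape(-1,2)
    d=np.c_[p,np.ones(len(p))]@c["cam_to_world"][:3,:3].T; o=c["cam_to_world"][:3,3]
    return o+d*((z-o[2])/d[:,2])[:,None]
def cloud(c):
    h,w=c["range_z"].shape; v,u=np.mgrid[:h,:w]
    p=cv2.undistortPoints(np.c_[u.ravel(),v.ravel()].astype(float).reshape(-1,1,2),c["mtx"],c["distortion"]).reshape(-1,2)
    P=np.c_[p,np.ones(len(p))]*c["range_z"].ravel()[:,None]
    return (P@c["cam_to_world"][:3,:3].T+c["cam_to_world"][:3,3]).reshape(h,w,3)
E
python3 - <<'E'
from h import *
c=load("top0"); f=c["frame"]
cv2.imwrite("pics/crop1.png",cv2.resize(f[150:310,140:300],(800,800),interpolation=cv2.INTER_CUBIC)[:600,:,::-1][:, :800])
P=cloud(c)
for uv in [(250,231),(243,222),(225,215),(270,240),(205,175),(190,240),(300,260)]: print(uv,P[uv[1],uv[0]].round(0))
# deck mask by height
z=P[...,2]; m=((abs(z-90)<6)&(P[...,0]>200)).astype(np.uint8)
m[:150]=0;m[310:]=0;m[:,:140]=0;m[:,300:]=0
q=P[m>0]; r=cv2.minAreaRect(q[:,:2].astype(np.float32)); print(r,cv2.boxPoints(r).round(0).tolist(),np.median(q[:,2]))
hsv=cv2.cvtColor(f,cv2.COLOR_RGB2HSV)
y=cv2.inRange(hsv,(20,150,120),(35,255,255)); y[:160]=0;y[300:]=0;y[:,:150]=0;y[:,290:]=0
n,l,s,ce=cv2.connectedComponentsWithStats(y)
for i in range(1,n):
    if s[i,4]>5:
        vv,uu=np.where(l==i); q=ray(c,np.c_[uu,vv],108); r=cv2.minAreaRect(q[:,:2].astype(np.float32)); print(s[i],cv2.boxPoints(r).round(0).tolist())
E
```

```text
(250, 231) [ 421. -165.  116.]
(243, 222) [ 439. -151.  117.]
(225, 215) [ 456. -112.   91.]
(270, 240) [ 403. -206.   88.]
(205, 175) [542. -70.  91.]
(190, 240) [409. -26.   4.]
(300, 260) [ 361. -275.    1.]
((495.7815246582031, -150.56231689453125), (220.70294189453125, 256.5179748535156), 43.298614501953125) [[328.0, -133.0], [503.0, -320.0], [664.0, -168.0], [488.0, 18.0]] 89.78026102247242
[178 195   7   7  27] [[483.0, -26.0], [488.0, -30.0], [498.0, -19.0], [494.0, -15.0]]
[183 205  15  18  66] [[436.0, -32.0], [460.0, -57.0], [478.0, -39.0], [454.0, -15.0]]
[245 225  10  10  43] [[412.0, -160.0], [419.0, -176.0], [436.0, -168.0], [428.0, -152.0]]
[207 232  53  44 244] [[331.0, -180.0], [361.0, -197.0], [422.0, -94.0], [392.0, -76.0]]
```

View pics/crop1.png

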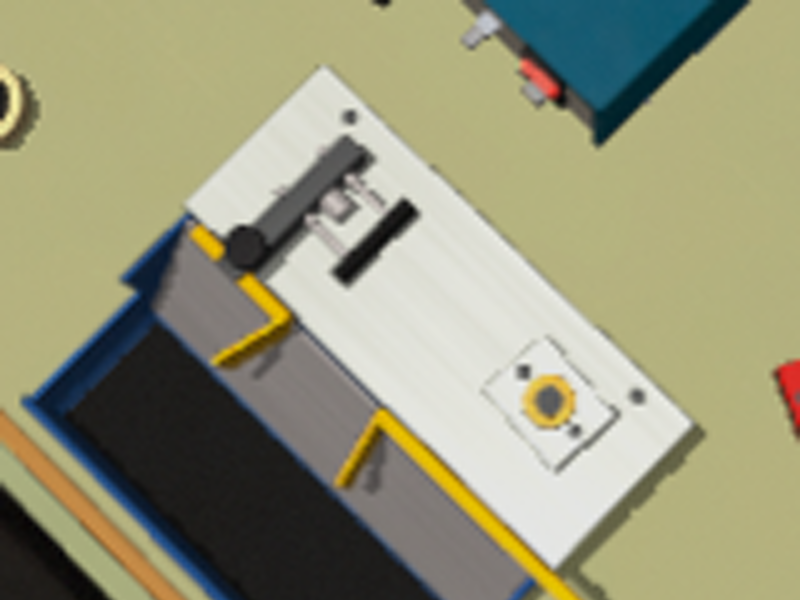

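The crop confirms the silver block with its brass bush, at crop (550,400). The black pad runs from (405,210) to (345,275), and the gap lies between the kerb ends at (285,320) and (383,412).

```bash
python3 - <<'E'
from h import *
c=load("top0"); k=lambda L:np.array(L)/5+[140,150]-0.4
co=ray(c,k([(325,65),(700,428),(187,206)]),90)[:,:2]
print("corners",co.round(1).tolist())
P=cloud(c); z=P[...,2]
m=((abs(z-90)<5)).astype(np.uint8);m[:155]=0;m[305:]=0;m[:,:140]=0;m[:,285:]=0
m=cv2.morphologyEx(m,cv2.MORPH_OPEN,np.ones((3,3)))
n,l,s,_=cv2.connectedComponentsWithStats(m); i=1+np.argmax(s[1:,4]); vv,uu=np.where(l==i)
r=cv2.minAreaRect(ray(c,np.c_[uu,vv],90)[:,:2].astype(np.float32)); print(r)
far=co[1]-co[0]; L=np.linalg.norm(far); ey=-far/L; ex=np.array([ey[1],-ey[0]]); print("len",L,"yaw",np.degrees(np.arctan2(ex[1],ex[0])))
O=(co[0]+co[1])/2-85*ex; print("origin",O, "c2 should be (0,110):",(co[2]-O)@np.c_[ex,ey])
S=lambda L,h:((ray(c,k(L),h)[:,:2]-O)@np.c_[ex,ey]).round(1).tolist()
print("gap kerb top",S([(290,318),(380,408)],108))
print("pad top",S([(405,200),(418,212),(347,285),(333,270)],111))
print("block top",S([(548,337),(617,410),(557,470),(483,388)],114)); print("bush",S([(550,401)],118))
print("knob",S([(246,246)],124))
b=ray(c,k([(548,337),(617,410),(557,470),(483,388)]),114)[:,:2]; print(cv2.minAreaRect(b.astype(np.float32)))
E
```

```text
corners [[569.3, -68.6], [412.7, -225.6], [509.0, -10.3]]
((462.29205322265625, -114.92259216308594), (219.9929962158203, 85.51441192626953), 45.088104248046875)
len 221.78365080351261 yaw -44.90927230213224
origin [430.81699206 -87.09512866] c2 should be (0,110): [  1.14512908 109.53794415]
gap kerb top [[-1.3, 41.0], [-1.5, -11.7]]
pad top [[66.4, 41.2], [66.6, 33.8], [24.7, 33.3], [25.1, 41.8]]
block top [[66.8, -41.1], [65.1, -81.8], [30.9, -81.3], [33.6, -36.7]]
bush [[48.7, -60.1]]
knob [[7.2, 71.9]]
((423.36322021484375, -164.3995819091797), (44.68458938598633, 34.18288803100586), 41.59270095825195)
```

```bash
cat >> h.py <<'E'
O=np.array([431.5,-86.]); a=np.radians(-45); EX=np.array([np.cos(a),np.sin(a)]); EY=np.array([-EX[1],EX[0]])
def toS(p): return (np.asarray(p)[...,:2]-O)@np.c_[EX,EY]
def toW(s): return O+s[0]*EX+s[1]*EY
def st():
    from cell import manip
    s=manip.read_state(); y=s["eef_rot"][2]
    print("t %.2f"%s["clock"],"S",toS(s["eef_pos"]).round(2),"tipz %.2f"%(s["eef_pos"][2]-199),"yaw %.2f"%np.degrees(y),"rp",s["eef_rot"][:2].round(4),"F_S",(s["wrist_force"][:2]@np.c_[EX,EY]).round(2),"Fz %.2f"%s["wrist_force"][2],"gap %.1f"%s["finger_gap"],"j",s["joints"].round(2))
    return s
E
python3 - <<'E'
from h import *
c=load("top0");P=cloud(c);s=toS(P[...,:2]);z=P[...,2]
m=(z>130)&(z<400)
q=m&(s[...,0]<220)&(s[...,0]>-150)&(abs(s[...,1])<250)
print("tall near:",s[q].min(0),s[q].max(0),z[q].max(), "nearest",s[q][np.argmin(s[q][:,0])])
print("world xy x>200,z>150:",[(P[(z>t)&(P[...,0]>150)&(P[...,0]<700)][:,:2].min(0).round(),P[(z>t)&(P[...,0]>150)&(P[...,0]<700)][:,:2].max(0).round()) for t in(120,180,220)])
print(toW((47,-95)))
st()
E
```

```text
Traceback (most recent call last):
ValueError: zero-size array to reduction operation minimum which has no identity
```

{"method": "step_arm", "body": {
  "increments": [
    [[0,0,0,-0.4,-0.5,0,0.8],[0,0,0,-0.74,-0.95,0,0.8],[0,0,0,-0.74,-0.95,0,0.8],[0,0,0,-0.74,-0.95,0,0.8],[0,0,0,-0.74,-0.95,0,0.8]]
  ]
}}

```text
clock: 0.6
eef_pos: [268.8, 296.0, 404.4]
eef_rot: [-3.141, -0.0, 2.749]
wrist_force: [0.5, -0.4, 0.0]
finger_gap: 57.6
finger_force: 0.0
```

{"method": "step_arm", "body": {
  "increments": [
    [[0,0,0,-0.74,-0.95,0,0.8],[0,0,0,-0.74,-0.95,0,0.8],[0,0,0,-0.74,-0.95,0,0.8],[0,0,0,-0.74,-0.95,0,0.8],[0,0,0,-0.74,-0.95,0,0.8]]
  ]
}}

```text
clock: 1.1
eef_pos: [332.6, 63.7, 404.8]
eef_rot: [3.141, 0.001, 2.749]
wrist_force: [1.4, 0.9, 0.2]
finger_gap: 17.4
finger_force: 0.0
```

{"method": "step_arm", "body": {
  "increments": [
    [[0,0,0,-0.74,-0.95,0,0.8],[0,0,0,-0.74,-0.95,0,0.8],[0,0,0,-0.74,-0.95,0,0.8],[0,0,0,-0.5,-0.6,0,0.8],[0,0,0.19,0,0,0,0.8]]
  ]
}}

```text
clock: 1.6
eef_pos: [381.0, -106.4, 404.2]
eef_rot: [-3.141, -0.001, 2.598]
wrist_force: [-0.1, 1.1, 0.2]
finger_gap: 9.5
finger_force: 0.0
```

{"method": "step_arm", "body": {
  "increments": [
    [[0,0,0.19,0,0,0,0.8],[0,0,0.19,0,0,0,0.8],[0,0,0.19,0,0,0,0.8],[0,0,0.19,0,0,0,0.8],[0,0,0.19,0,0,0,0.8]]
  ]
}}

```text
clock: 2.1
eef_pos: [380.5, -103.5, 404.5]
eef_rot: [-3.141, -0.0, 1.847]
wrist_force: [-0.5, 0.9, -0.4]
finger_gap: 9.2
finger_force: 0.0
```

{"method": "step_arm", "body": {
  "increments": [
    [[0,0,0.19,0,0,0,0.8],[0,0,0.19,0,0,0,0.8],[0,0,0.19,0,0,0,0.8],[0,0,0.19,0,0,0,0.8],[0,0,0.19,0,0,0,0.8]]
  ]
}}

```text
clock: 2.6
eef_pos: [380.5, -103.5, 404.5]
eef_rot: [-3.141, 0.0, 1.101]
wrist_force: [0.5, -0.2, 0.5]
finger_gap: 9.4
finger_force: 0.0
```

```bash
python3 - <<'E'
from h import *
from cell import optics
st()
c=optics.camera("wrist"); np.savez("pics/w1.npz",**c); cv2.imwrite("pics/w1.png",c["frame"][...,::-1]); st()
E
```

```text
t 2.60 S [-23.67 -48.47] tipz 205.46 yaw 63.09 rp [-3.1411  0.    ] F_S [0.49 0.17] Fz 0.47 gap 9.4 j [-0.36 -0.06  1.92  0.    1.28  0.11]
t 2.65 S [-23.66 -48.48] tipz 205.47 yaw 62.53 rp [-3.1412  0.    ] F_S [0.11 0.44] Fz 0.38 gap 9.2 j [-0.36 -0.06  1.92  0.    1.28  0.12]
```

View pics/w1.png

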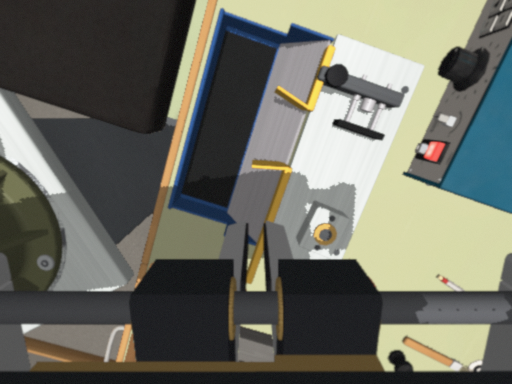

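The wrist view shows the block with its bush at (325,233), the pad at (335–382,122–138), the gap between the kerb ends at (310,108) and (288,172), and no obstructions. I'll enlarge it to measure.

```bash
python3 - <<'E'
from h import *
c=load("w1"); f=c["frame"]
cv2.imwrite("pics/crop2.png",cv2.resize(f[60:210,240:420],None,fx=4,fy=4,interpolation=cv2.INTER_CUBIC)[...,::-1])
hsv=cv2.cvtColor(f,cv2.COLOR_RGB2HSV)
P=cloud(c); s=toS(P[...,:2]); z=P[...,2]
ok=(z>60)&(z<130)
for nm,m in (("deck",ok&(abs(z-90)<4)),("kerb",ok&(abs(z-108)<4)&(s[...,0]<10)&(s[...,0]>-12)&(hsv[...,1]>120)),("block114",ok&(abs(z-114)<3)&(s[...,1]<0)&(s[...,0]>20)),("pad",ok&(abs(z-111)<4)&(s[...,1]>20)&(s[...,1]<50)&(s[...,0]>15)&(f.max(2)<60))):
    q=s[m]
    print(nm,len(q),"z",np.median(z[m]).round(1),"pct1/99",np.percentile(q,[1,99],axis=0).round(1).tolist(), cv2.minAreaRect(q.astype(np.float32)))
q=s[ok&(abs(z-108)<4)&(s[...,0]<0)&(s[...,0]>-7)&(hsv[...,1]>120)][:,1]
print(np.histogram(q,bins=np.arange(-60,80,2)))
E
```

```text
deck 14312 z 90.2 pct1/99 [[-1.2, -96.4], [184.5, 109.3]] ((64.08277130126953, 23.167816162109375), (278.71258544921875, 214.44647216796875), 29.62354850769043)
kerb 1144 z 108.1 pct1/99 [[-10.7, -134.1], [-2.0, 92.5]] ((-6.708863258361816, -21.514678955078125), (230.48545837402344, 10.451294898986816), 89.97470092773438)
block114 1200 z 114.2 pct1/99 [[29.1, -82.9], [63.9, -39.1]] ((46.720611572265625, -61.28588104248047), (43.91108703613281, 34.30067443847656), 85.3404541015625)
pad 284 z 111.1 pct1/99 [[21.8, 35.1], [62.9, 40.0]] ((42.7652702331543, 37.66196060180664), (42.26837921142578, 5.156724452972412), 0.16125527024269104)
(array([10,  9, 11, 11, 11, 11, 12, 11, 12, 10, 10, 10, 13, 11, 10, 11, 13,
        9, 12, 12, 12, 12, 11,  4,  0,  0,  0,  0,  0,  0,  0,  0,  0,  0,
        0,  0,  0,  0,  0,  0,  0,  0,  0,  0,  0,  0,  0,  0,  0,  2, 13,
       12, 13, 14, 13, 13, 12, 14, 13, 15, 15, 16, 13,  0,  0,  0,  0,  0,
        2]), array([-60, -58, -56, -54, -52, -50, -48, -46, -44, -42, -40, -38, -36,
       -34, -32, -30, -28, -26, -24, -22, -20, -18, -16, -14, -12, -10,
        -8,  -6,  -4,  -2,   0,   2,   4,   6,   8,  10,  12,  14,  16,
        18,  20,  22,  24,  26,  28,  30,  32,  34,  36,  38,  40,  42,
        44,  46,  48,  50,  52,  54,  56,  58,  60,  62,  64,  66,  68,
        70,  72,  74,  76,  78]))
```

View pics/crop2.png

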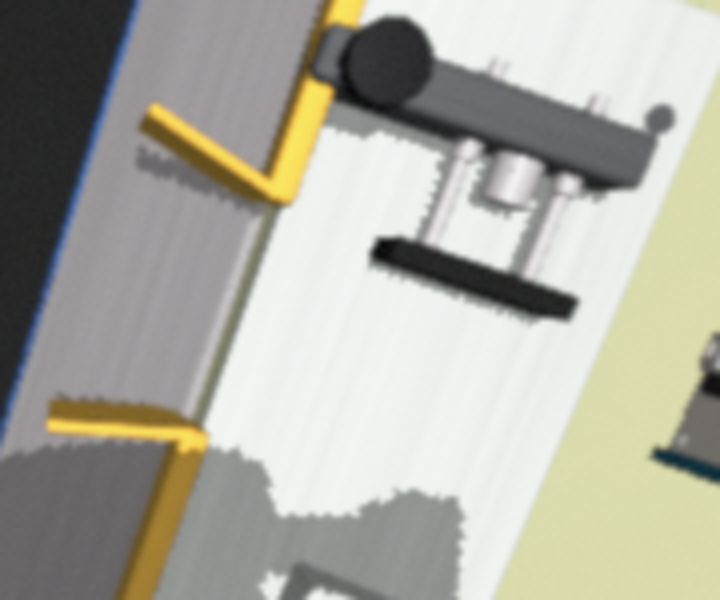

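{"method": "step_arm", "body": {
  "increments": [
    [[0,0,0.19,0,0,0,0.83],[0,0,0.19,0,0,0,0.83],[0,0,0,0,0,0,0.83]]
  ]
}}

```text
clock: 2.95
eef_pos: [380.5, -103.6, 404.5]
eef_rot: [-3.141, 0.0, 0.809]
wrist_force: [-0.4, -0.2, -0.7]
finger_gap: 8.0
finger_force: 0.0
```

The gap edges come out at y ≈ -13.3 and +39.3, so its middle is about +13. The pad face at 35 agrees with that. The block centre is at about (46.7, -61.3) with yaw -4.7°. Next I'll position the pusher behind the block.

{"method": "step_arm", "body": {
  "increments": [
    [[0,0,0.03,0,0,0,0.83],[0,0,0,-0.5,0.6,0,0.83],[0,0,0,-0.5,0.6,0,0.83],[0,0,0,-0.5,0.56,0,0.83],[0,0,0,0,0,0,0.83]]
  ]
}}

```text
clock: 3.45
eef_pos: [387.9, -198.0, 404.4]
eef_rot: [-3.141, 0.0, 0.787]
wrist_force: [0.0, 0.6, 0.6]
finger_gap: 8.2
finger_force: 0.0
```

```bash
python3 -c "
from h import *
st()"
```

```text
t 3.45 S [  48.38 -110.08] tipz 205.37 yaw 45.09 rp [-3.1414e+00  4.0000e-04] F_S [-0.43  0.47] Fz 0.62 gap 8.2 j [-0.56  0.04  1.82 -0.    1.28  0.23]
```

{"method": "step_arm", "body": {
  "increments": [
    [[0,0,0,0,-0.04,0.9,0.83],[0,0,0,0,0,0.9,0.83],[0,0,0,0,0,0.7,0.83],[0,0,0,0,0,0.25,0.83],[0,0,0,0,0,0,0.83]]
  ]
}}

```text
clock: 3.95
eef_pos: [386.8, -194.3, 294.1]
eef_rot: [-3.14, 0.0, 0.787]
wrist_force: [0.3, 0.1, -0.5]
finger_gap: 7.9
finger_force: 0.0
```

{"method": "step_arm", "body": {
  "increments": [
    [[0,0,0,0.15,0,0,0.83],[0,0,0,0.15,0,0,0.83],[0,0,0,0.1,0,0,0.83],[0,0,0,0.1,0,0,0.83],[0,0,0,0.1,0,0,0.83]]
  ]
}}

```text
clock: 4.45
eef_pos: [404.0, -177.4, 295.0]
eef_rot: [3.141, -0.0, 0.786]
wrist_force: [-1.3, -1.5, 0.8]
finger_gap: 7.9
finger_force: 0.8
```

```bash
python3 -c "
from h import *
st()
from cell import optics
c=optics.camera('wrist'); np.savez('pics/w2.npz',**c); cv2.imwrite('pics/w2.png',c['frame'][...,::-1])"
```

```text
t 4.45 S [ 45.21 -84.06] tipz 96.02 yaw 45.01 rp [ 3.1409 -0.    ] F_S [ 0.12 -2.01] Fz 0.78 gap 7.9 j [-0.5   0.19  1.93 -0.    1.01  0.29]
```

View pics/w2.png

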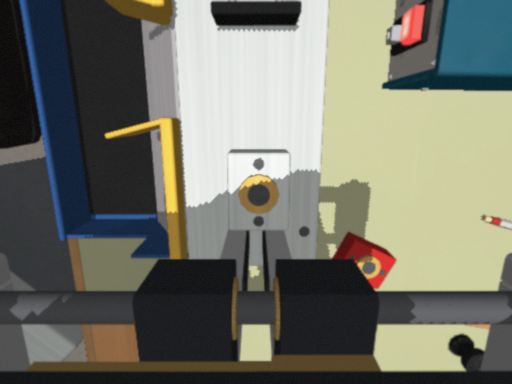

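The pusher is seated flat and central on the block at (258,192), and the block is square. The pad is ahead at (256,14) and nothing is in the way.

{"method": "step_arm", "body": {
  "increments": [
    [[0,0,0,0.1,0,0,0.83],[0,0,0,0.1,0,0,0.83],[0,0,0,0.1,0,0,0.83],[0,0,0,0.1,0,0,0.83],[0,0,0,0.1,0,0,0.83]]
  ]
}}

```text
clock: 5.0
eef_pos: [418.1, -163.3, 294.6]
eef_rot: [-3.142, 0.0, 0.785]
wrist_force: [-2.0, -1.5, 2.1]
finger_gap: 7.9
finger_force: 0.9
```

{"method": "step_arm", "body": {
  "increments": [
    [[0,0,0,0.1,0,0,0.83],[0,0,0,0.1,0,0,0.83],[0,0,0,0.1,0,0,0.83],[0,0,0,0.1,0,0,0.83],[0,0,0,0.1,0,0,0.83]]
  ]
}}

```text
clock: 5.5
eef_pos: [432.3, -149.1, 294.6]
eef_rot: [-3.142, -0.0, 0.785]
wrist_force: [-1.1, -1.3, 1.0]
finger_gap: 7.8
finger_force: 0.9
```

```bash
python3 -c "
from h import *
st()
from cell import optics
c=optics.camera('wrist'); np.savez('pics/w3.npz',**c); cv2.imwrite('pics/w3.png',c['frame'][...,::-1])
f=c['frame'];P=cloud(c); s=toS(P[...,:2]); z=P[...,2]
for n,m in (('blk',(abs(z-114)<2.5)&(s[...,1]<20)&(s[...,0]>15)&(s[...,0]<75)&(s[...,1]>-90)),('pad',(abs(z-111)<3)&(s[...,1]>25)&(s[...,1]<50)&(s[...,0]>15)&(f.max(2)<60)),('kerb',(abs(z-108)<3)&(s[...,0]<10)&(s[...,0]>-12))):
    q=s[m]; print(n,len(q),np.percentile(q,[1,99],axis=0).round(1).tolist() if len(q) else '')
"
```

```text
t 5.50 S [ 45.18 -44.12] tipz 95.64 yaw 44.99 rp [-3.1416 -0.    ] F_S [ 0.11 -1.67] Fz 0.99 gap 7.8 j [-0.41  0.23  1.89  0.    1.02  0.37]
blk 3716 [[28.4, -35.6], [61.8, 8.5]]
pad 959 [[23.3, 35.2], [64.3, 40.6]]
kerb 1791 [[-11.3, -54.2], [-0.8, 65.4]]
```

{"method": "step_arm", "body": {
  "increments": [
    [[0,0,0,0.1,0,0,0.83],[0,0,0,0.1,0,0,0.83],[0,0,0,0.1,0,0,0.83],[0,0,0,0.1,0,0,0.83],[0,0,0,0.1,0,0,0.83]]
  ]
}}

```text
clock: 6.05
eef_pos: [446.4, -135.0, 294.6]
eef_rot: [-3.141, 0.0, 0.785]
wrist_force: [0.3, -0.8, -0.2]
finger_gap: 7.8
finger_force: 0.3
```

{"method": "step_arm", "body": {
  "increments": [
    [[0,0,0,0.05,0,0,0.83],[0,0,0,0.05,0,0,0.83],[0,0,0,0.05,0,0,0.83],[0,0,0,0.03,0,0,0.83],[0,0,0,0,0,0,0.83]]
  ]
}}

```text
clock: 6.55
eef_pos: [451.3, -130.1, 294.7]
eef_rot: [3.142, 0.0, 0.785]
wrist_force: [-1.5, -1.3, 0.7]
finger_gap: 8.2
finger_force: 0.7
```

```bash
python3 -c "
from h import *
st()
from cell import optics
c=optics.camera('wrist'); np.savez('pics/w4.npz',**c)
f=c['frame'];P=cloud(c); s=toS(P[...,:2]); z=P[...,2]
for n,m in (('blk',(abs(z-114)<2)&(s[...,1]<36)&(s[...,0]>15)&(s[...,0]<75)&(s[...,1]>-90)),('pad',(abs(z-111)<3)&(s[...,1]>25)&(s[...,1]<50)&(s[...,0]>15)&(f.max(2)<60))):
    q=s[m]; print(n,len(q),np.percentile(q,[1,99],axis=0).round(1).tolist() if len(q) else '')
st()"
```

```text
t 6.55 S [ 45.2  -17.22] tipz 95.65 yaw 45.00 rp [3.1416e+00 2.0000e-04] F_S [-0.15 -1.97] Fz 0.73 gap 8.2 j [-0.36  0.25  1.86 -0.    1.03  0.43]
blk 3671 [[28.5, -8.7], [61.9, 35.2]]
pad 854 [[23.1, 35.8], [64.3, 41.2]]
t 6.60 S [ 45.19 -17.28] tipz 95.64 yaw 45.00 rp [3.1416e+00 1.0000e-04] F_S [-0.1  -1.73] Fz 0.06 gap 7.9 j [-0.36  0.25  1.86 -0.    1.03  0.43]
```

Contact is just being made. I'll press in about 3 mm to be sure it is home.

{"method": "step_arm", "body": {
  "increments": [
    [[0,0,0,0.03,0,0,0.83],[0,0,0,0.03,0,0,0.83],[0,0,0,0.02,0,0,0.83],[0,0,0,0,0,0,0.83],[0,0,0,0,0,0,0.83]]
  ]
}}

```text
clock: 7.1
eef_pos: [453.5, -127.9, 294.6]
eef_rot: [3.142, 0.0, 0.785]
wrist_force: [-2.8, -4.1, 0.5]
finger_gap: 7.8
finger_force: 2.4
```

```bash
python3 -c "
from h import *
st()
from cell import optics
c=optics.camera('wrist'); np.savez('pics/w5.npz',**c)
f=c['frame'];P=cloud(c); s=toS(P[...,:2]); z=P[...,2]
for n,m in (('blk',(abs(z-114)<2)&(s[...,1]<40)&(s[...,0]>15)&(s[...,0]<75)&(s[...,1]>-90)),('pad',(abs(z-111)<3)&(s[...,1]>25)&(s[...,1]<50)&(s[...,0]>15)&(f.max(2)<60))):
    q=s[m]; print(n,len(q),np.percentile(q,[1,99],axis=0).round(1).tolist() if len(q) else '')
st()"
```

```text
t 7.10 S [ 45.2 -14.1] tipz 95.64 yaw 45.00 rp [3.1416e+00 3.0000e-04] F_S [ 0.92 -4.92] Fz 0.46 gap 7.8 j [-0.35  0.26  1.86 -0.    1.03  0.43]
blk 3667 [[28.5, -5.7], [61.8, 38.4]]
pad 846 [[23.0, 38.9], [64.3, 44.3]]
t 7.15 S [ 45.2  -14.11] tipz 95.65 yaw 44.99 rp [3.1416e+00 2.0000e-04] F_S [ 0.37 -5.4 ] Fz 0.45 gap 8.3 j [-0.35  0.26  1.86 -0.    1.03  0.43]
```

The pad yielded about 3 mm at 5 N, so the block is home. Now I'll back off slowly.

{"method": "step_arm", "body": {
  "increments": [
    [[0,0,0,-0.015,0,0,0.83],[0,0,0,-0.015,0,0,0.83],[0,0,0,-0.015,0,0,0.83],[0,0,0,-0.015,0,0,0.83],[0,0,0,-0.015,0,0,0.83]]
  ]
}}

```text
clock: 7.65
eef_pos: [451.4, -130.0, 294.7]
eef_rot: [3.141, -0.0, 0.785]
wrist_force: [-1.6, -2.1, -0.9]
finger_gap: 7.7
finger_force: 0.9
```

{"method": "step_arm", "body": {
  "increments": [
    [[0,0,0,-0.015,0,0,0.83],[0,0,0,-0.02,0,0,0.83],[0,0,0,-0.02,0,0,0.83],[0,0,0,-0.05,0,0,0.83],[0,0,0,-0.3,0,0,0.83]]
  ]
}}

```text
clock: 8.15
eef_pos: [439.9, -141.4, 294.7]
eef_rot: [3.141, -0.0, 0.786]
wrist_force: [-0.3, 0.1, 0.4]
finger_gap: 8.0
finger_force: 0.0
```

{"method": "step_arm", "body": {
  "increments": [
    [[0,0,0,-0.3,0,-0.3,0.83],[0,0,0,0,0,-0.7,0.65],[0,0,0,0,0,-0.7,0.65],[0,0,0,0,0,-0.3,0.65],[0,0,0,0,0,0,0.65]]
  ]
}}

```text
clock: 8.65
eef_pos: [431.1, -150.4, 376.2]
eef_rot: [3.139, -0.001, 0.785]
wrist_force: [0.8, -0.2, -1.1]
finger_gap: 16.5
finger_force: 0.0
```

```bash
python3 -c "
from h import *
st()
from cell import optics
c=optics.camera('wrist'); np.savez('pics/w6.npz',**c); cv2.imwrite('pics/w6.png',c['frame'][...,::-1])
f=c['frame'];P=cloud(c); s=toS(P[...,:2]); z=P[...,2]
for n,m in (('blk',(abs(z-114)<2)&(s[...,1]<40)&(s[...,0]>15)&(s[...,0]<75)&(s[...,1]>-90)),('pad',(abs(z-111)<3)&(s[...,1]>25)&(s[...,1]<50)&(s[...,0]>15)&(f.max(2)<60)),('kerb',(abs(z-108)<4)&(s[...,0]<10)&(s[...,0]>-12))):
    q=s[m]; print(n,len(q),np.percentile(q,[1,99],axis=0).round(1).tolist(),cv2.minAreaRect(q.astype(np.float32)))
"
```

```text
t 8.65 S [ 45.23 -45.79] tipz 177.20 yaw 44.97 rp [ 3.1386e+00 -1.1000e-03] F_S [0.7  0.36] Fz -1.12 gap 16.5 j [-0.42  0.12  1.81 -0.    1.21  0.37]
blk 1869 [[28.4, -8.3], [61.9, 38.4]] ((44.11093521118164, 15.678035736083984), (48.42772674560547, 41.520606994628906), 89.9811019897461)
pad 327 [[23.3, 35.5], [64.1, 40.0]] ((43.70016098022461, 37.773834228515625), (4.546410083770752, 41.004554748535156), 89.93612670898438)
kerb 1407 [[-10.6, -94.3], [-1.1, 93.4]] ((-4.670957088470459, -0.6685867309570312), (191.0435028076172, 20.096948623657227), 86.19120025634766)
```

View pics/w6.png

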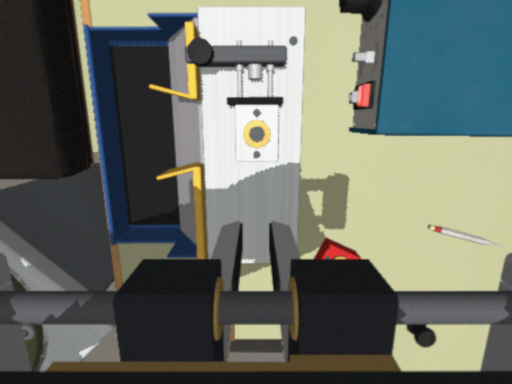

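The block stands square against the pad at (257,132), with centre y ≈ 13.3 and the gap middle at 13.0. Next I'll move to its +x side and turn 90°.

{"method": "step_arm", "body": {
  "increments": [
    [[0,0,0,0.4,0.3,0,0.745],[0,0,0,0.4,0.3,0,0.745],[0,0,0,0.4,0.3,0,0.745],[0,0,0,0.27,0.2,0,0.745],[0,0,-0.19,0,0,0,0.745]]
  ]
}}

```text
clock: 9.2
eef_pos: [505.0, -139.3, 372.6]
eef_rot: [-3.139, 0.001, 0.935]
wrist_force: [-0.3, 0.7, 0.7]
finger_gap: 12.3
finger_force: 0.0
```

{"method": "step_arm", "body": {
  "increments": [
    [[0,0,-0.19,0,0,0,0.745],[0,0,-0.19,0,0,0,0.745],[0,0,-0.19,0,0,0,0.745],[0,0,-0.19,0,0,0,0.745],[0,0,-0.19,0,0,0,0.745]]
  ]
}}

```text
clock: 9.7
eef_pos: [504.0, -139.6, 372.9]
eef_rot: [-3.139, -0.001, 1.687]
wrist_force: [-0.3, -0.9, -0.3]
finger_gap: 12.0
finger_force: 0.0
```

{"method": "step_arm", "body": {
  "increments": [
    [[0,0,-0.19,0,0,0,0.745],[0,0,-0.19,0,0,0,0.745],[0,0,-0.19,0,0,0,0.745],[0,0,-0.19,0,0,0,0.745],[0,0,-0.1,0,0,0,0.745]]
  ]
}}

```text
clock: 10.2
eef_pos: [503.9, -139.6, 372.9]
eef_rot: [-3.14, -0.002, 2.362]
wrist_force: [0.2, 0.0, -0.0]
finger_gap: 12.1
finger_force: 0.0
```

{"method": "step_arm", "body": {
  "increments": [
    [[0,0,0,0,0,0,0.745]]
  ]
}}

```text
clock: 10.3
eef_pos: [504.0, -139.6, 373.1]
eef_rot: [-3.141, -0.002, 2.357]
wrist_force: [-0.2, -0.6, 1.1]
finger_gap: 11.9
finger_force: 0.0
```

```bash
python3 -c "
from h import *
st()"
```

```text
t 10.30 S [89.13 13.36] tipz 174.07 yaw 135.06 rp [-3.1405e+00 -2.2000e-03] F_S [ 0.3  -0.58] Fz 1.06 gap 11.9 j [-0.34  0.27  1.64 -0.    1.24 -1.13]
```

{"method": "step_arm", "body": {
  "increments": [
    [[0,0,0,0,0,0.6,0.745],[0,0,0,0,0,0.6,0.745],[0,0,0,0,0,0.5,0.745],[0,0,0,0,0,0.24,0.745],[0,0,0,0,0,0,0.745]]
  ]
}}

```text
clock: 10.8
eef_pos: [503.9, -139.5, 295.6]
eef_rot: [-3.14, -0.003, 2.355]
wrist_force: [-0.2, 1.0, -1.1]
finger_gap: 11.9
finger_force: 0.0
```

{"method": "step_arm", "body": {
  "increments": [
    [[0,0,0,0.1,0,0,0.745],[0,0,0,0.1,0,0,0.745],[0,0,0,0.1,0,0,0.745],[0,0,0,0.08,0,0,0.745],[0,0,0,0.08,0,0,0.745]]
  ]
}}

```text
clock: 11.3
eef_pos: [491.0, -126.3, 297.5]
eef_rot: [3.141, 0.001, 2.356]
wrist_force: [1.3, -0.9, 0.5]
finger_gap: 11.9
finger_force: 1.0
```

```bash
python3 -c "
from h import *
st()"
```

```text
t 11.30 S [70.58 13.57] tipz 98.54 yaw 135.00 rp [3.1412e+00 1.2000e-03] F_S [1.53 0.26] Fz 0.53 gap 11.9 j [-0.32  0.32  1.76 -0.    1.06 -1.11]
```

{"method": "step_arm", "body": {
  "increments": [
    [[0,0,0,0.08,0,0.03,0.745],[0,0,0,0.08,0,0.03,0.745],[0,0,0,0.08,0,0,0.745],[0,0,0,0.08,0,0,0.745],[0,0,0,0.08,0,0,0.745]]
  ]
}}

```text
clock: 11.8
eef_pos: [479.6, -114.9, 294.5]
eef_rot: [-3.141, -0.0, 2.356]
wrist_force: [1.1, -1.3, -0.9]
finger_gap: 12.1
finger_force: 0.3
```

{"method": "step_arm", "body": {
  "increments": [
    [[0,0,0,0.08,0,0,0.745],[0,0,0,0.08,0,0,0.745],[0,0,0,0.08,0,0,0.745],[0,0,0,0,0,0,0.745]]
  ]
}}

```text
clock: 12.2
eef_pos: [472.8, -108.1, 294.7]
eef_rot: [-3.142, -0.0, 2.356]
wrist_force: [-0.4, -0.2, -0.3]
finger_gap: 12.3
finger_force: 0.0
```

```bash
python3 -c "
from h import *
st()
from cell import optics
c=optics.camera('wrist'); np.savez('pics/w7.npz',**c); cv2.imwrite('pics/w7.png',c['frame'][...,::-1])
f=c['frame'];P=cloud(c); s=toS(P[...,:2]); z=P[...,2]
for n,m in (('blk',(abs(z-114)<2)&(s[...,1]<36)&(s[...,0]>-5)&(s[...,0]<75)&(s[...,1]>-12)),):
    q=s[m]; print(n,len(q),np.percentile(q,[1,99],axis=0).round(1).tolist(),cv2.minAreaRect(q.astype(np.float32)))
"
```

```text
t 12.20 S [44.84 13.58] tipz 95.68 yaw 135.01 rp [-3.1415e+00 -2.0000e-04] F_S [-0.09 -0.43] Fz -0.28 gap 12.3 j [-0.3   0.28  1.82  0.    1.04 -1.09]
blk 3659 [[-0.6, -8.3], [41.1, 34.6]] ((25.09019660949707, 13.374268531799316), (52.40006637573242, 44.63430404663086), 1.081821084022522)
```

View pics/w7.png

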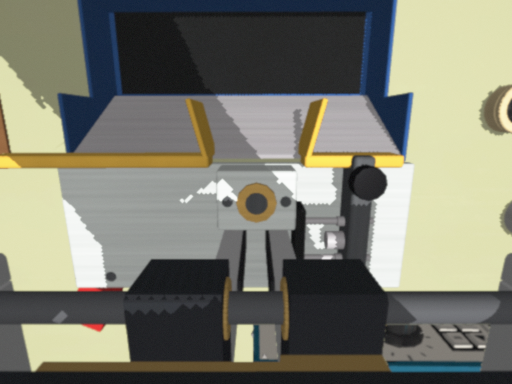

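The block at (218–297,166–230) is square and centred on the gap (213–302), with its nose about to enter. I'll keep pushing straight.

{"method": "step_arm", "body": {
  "increments": [
    [[0,0,0,0.08,0,0,0.745],[0,0,0,0.08,0,0,0.745],[0,0,0,0.08,0,0,0.745],[0,0,0,0.08,0,0,0.745],[0,0,0,0.08,0,0,0.745]]
  ]
}}

```text
clock: 12.75
eef_pos: [461.6, -96.9, 294.7]
eef_rot: [3.142, 0.0, 2.356]
wrist_force: [1.4, -0.1, 1.5]
finger_gap: 12.1
finger_force: 0.8
```

{"method": "step_arm", "body": {
  "increments": [
    [[0,0,0,0.08,0,0,0.745],[0,0,0,0.08,0,0,0.745],[0,0,0,0.08,0,0,0.745]]
  ]
}}

```text
clock: 13.05
eef_pos: [454.7, -90.1, 294.7]
eef_rot: [-3.142, -0.0, 2.356]
wrist_force: [-0.2, -0.1, 0.8]
finger_gap: 12.2
finger_force: 0.2
```

{"method": "step_arm", "body": {
  "increments": [
    [[0,0,0,0.08,0,0,0.745],[0,0,0,0.08,0,0,0.745],[0,0,0,0.08,0,0,0.745],[0,0,0,0,0,0,0.745]]
  ]
}}

```text
clock: 13.45
eef_pos: [447.9, -83.2, 294.6]
eef_rot: [-3.141, -0.0, 2.356]
wrist_force: [-0.0, -0.2, 0.3]
finger_gap: 12.0
finger_force: 0.0
```

```bash
python3 -c "
from h import *
st()
from cell import optics
c=optics.camera('wrist'); np.savez('pics/w8.npz',**c); cv2.imwrite('pics/w8.png',c['frame'][...,::-1])
"
```

```text
t 13.45 S [ 9.62 13.56] tipz 95.61 yaw 135.01 rp [-3.1415e+00 -3.0000e-04] F_S [ 0.11 -0.14] Fz 0.33 gap 12.0 j [-0.26  0.22  1.9   0.    1.02 -1.05]
```

View pics/w8.png

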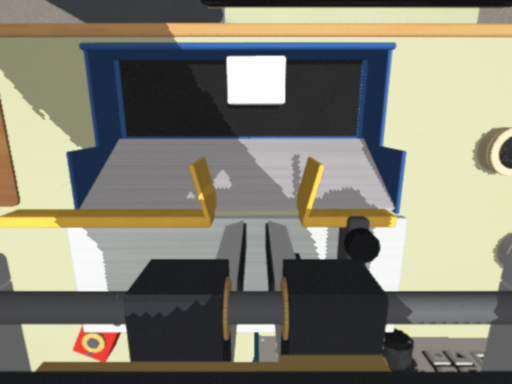

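The block has gone through the gap and lies in the blue trough at (256,80). I'll back the pusher off, lift clear and check that the block is at rest.

{"method": "step_arm", "body": {
  "increments": [
    [[0,0,0,-0.4,0,0,0.745],[0,0,0,-0.4,0,0,0.745],[0,0,0,0,0,-0.7,0.745],[0,0,0,0,0,-0.9,0.745],[0,0,0,0,0,-0.9,0.745]]
  ]
}}

```text
clock: 14.0
eef_pos: [470.7, -106.2, 395.7]
eef_rot: [-3.141, -0.001, 2.356]
wrist_force: [-0.1, 0.0, -0.6]
finger_gap: 12.0
finger_force: 0.0
```

{"method": "step_arm", "body": {
  "increments": [
    [[0,0,0,0,0,-0.3,0.745],[0,0,0,0,0,0,0.745],[0,0,0,0,0,0,0.745],[0,0,0,0,0,0,0.745],[0,0,0,0,0,0,0.745]]
  ]
}}

```text
clock: 14.5
eef_pos: [470.8, -106.1, 405.4]
eef_rot: [-3.141, -0.002, 2.356]
wrist_force: [0.1, 0.2, 0.4]
finger_gap: 12.1
finger_force: 0.0
```

```bash
python3 -c "
from h import *
st()
from cell import optics
for i in range(2):
    c=optics.camera('wrist'); f=c['frame'];P=cloud(c); s=toS(P[...,:2]); z=P[...,2]
    m=(s[...,0]<-38)&(s[...,0]>-108)&(abs(s[...,1])<100)&(f.min(2)>110)&(z<70)
    q=s[m]; print(len(q),np.percentile(np.c_[q,z[m]],[2,50,98],axis=0).round(1).tolist())
c=optics.camera('top'); cv2.imwrite('pics/t2.png',cv2.resize(c['frame'][140:300,120:340],None,fx=3,fy=3)[...,::-1])
"
```

```text
t 14.50 S [41.99 13.55] tipz 206.40 yaw 134.99 rp [-3.1406e+00 -1.9000e-03] F_S [-0.11  0.21] Fz 0.39 gap 12.1 j [-0.3   0.15  1.7  -0.    1.29 -1.08]
2159 [[-107.0, -21.6, 9.7], [-82.6, 16.5, 31.6], [-38.8, 92.4, 33.9]]
2152 [[-106.8, -21.1, 10.5], [-82.3, 16.6, 31.7], [-38.6, 92.7, 33.7]]
```

View pics/t2.png

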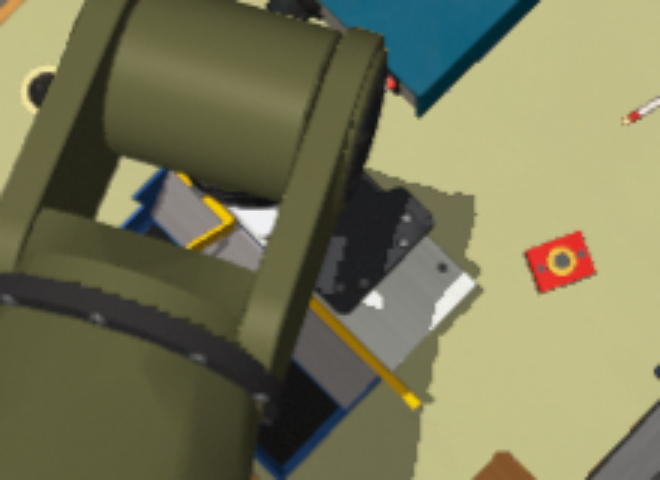

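The arm hides the trough from above, but the red look-alike at (560,260) and the screwdriver are undisturbed. Wrist depth puts the block at rest in the trough with its top at 32 mm, the same in two readings.

```bash
python3 -c "
from cell import workorder
print(workorder.sign_off())"
```

```text
the job is handed in; nothing more can be done
None
```

The job is handed in: the bearing block was pressed home against the pad (about 5 N, pad yielding about 3 mm), pushed straight through the gap, and now rests upside down in the blue trough, with no force reading above about 6 N and about 15 s used.

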